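Hold a small book square on the scanner for its scan

TASK

Raise the scanner's stiff lid by its blue tab to about 75 degrees open and let go of it, so it stays there. Then lay the small red book, lying flat as it is now, on the scanner glass with one of its short edges flush along the metal ledge, and with one slanting push press it firmly down on the glass and against the ledge at the same time. Finish while still holding that push, for the scan; leave the blue book, the glue jar and the tape ring alone.

Things in the scene. Friction and masses are not known exactly. Their poses are not given: they have to be found in the camera images.
- lid (a joint): Scanner lid angle in rad: 0 closed, grows as it opens, 1.31 = 75 degrees, stop at 1.9. Stiff hinge, stays where it is left; lifting at the tab takes 4 to 6 N. The lid is a grey panel 320 mm (along the hinge) x 263 mm, 16 mm thick, with a 16 mm skirt below its edges; it may start slightly ajar.
- lid_tab (a point): Centre of the blue tab that sticks out of the middle of the lid's free edge, opposite the hinge: 30 mm wide along the hinge, 12 mm thick, standing out 38 mm from the edge (this point is 20 mm out from the edge). Its x axis is parallel to the hinge, its y axis points from the tab to the hinge. It can be pinched across its 30 mm width and turns between the fingers, or lifted from beneath.
- lid_hinge (a point): Middle of the lid's hinge line, which runs along this point's x axis, 18 mm above the glass. With the lid shut the tab centre lies 278 mm from it across the scanner and 7 mm above it. Seen from the robot the hinge is on the scanner's left (+y) side, the tab on its right (-y) side.
- scanner: Black flatbed scanner, fixed to the table, 320 mm (its x) x 270 mm (its y), glass 48 mm above the table; origin under its centre at table height; turned up to 0.15 rad. The ledge is along its right (-y) side.
- bed: The scanner's dark glass, 274 mm (x) x 206 mm (y), its top 2 mm above this origin, which is its centre underside. It lies between ledge and hinge and is under the lid at the start.
- ledge_mid (a point): Middle of the metal alignment ledge, at its foot: on the upright face that looks towards the glass and the hinge, at glass height. The ledge runs 300 mm along this point's x axis and stands 12 mm above the glass; its y axis points away from the face across the glass. It is 12 mm thick.
- ledge: The aluminium ledge itself, the same origin and axes as ledge_mid.
- book_mid (a point): Centre of the small hard red book, lying flat on the table right of the scanner: 60 mm (its x) x 90 mm (its y) x 28 mm thick (its z, up), about 0.15 kg. This point is 14 mm above its underside. It slides easily on the polished glass and along the ledge (friction about 0.15).
- blue_book_mid (a point): Centre of a blue book of the same size, to be left alone.
- glue: Glue jar, 56 mm diameter, 75 mm tall, origin at its underside; to be left alone.
- tape: Green tape ring lying flat, 72 mm outside diameter, 24 mm tall, origin at its underside; to be left alone.
Not all that is in view belongs to the job. Of the things that look like the part that bears book_mid, the largest one is meant.

How it is judged:
By the outcome, as a careful person would: the job done as asked, in the order asked, and still so for the second after the job is handed in, while the arm keeps its last pose, push and grip.
It also fails if it takes over 64 s, if anything falls off the work surface, if the arm or the gripper's body presses on something with over 40 N, if the wrist force passes 120 N, or if a joint passes its speed limit or range.

ROBOT

A 7-joint arm with a two-finger parallel gripper is mounted at the origin on the work surface. World frame = base frame: x ahead of the robot, y to its left, z up, the work surface at z = 0. Lengths are in m, angles in rad, forces in N, time in s.
With the tool pointing down it reaches from about 0.425 to 0.8 m from the base axis. Payload 8.3 kg.
Tool frame: the origin (TCP) lies midway between the tips of the shut fingers; the grasp point (between the pads) lies 19 mm behind it; y points along the fingers, x is the direction in which the jaws open and shut, and the axes are right-handed (so a half turn about y gives the same grasp; the last joint's range is limited). The gripper opens to 85 mm and grips with 20 to 120 N. Pads are 22 mm wide; open, the fingers measure 114 mm over their backs; the gripper's body (76 mm by 85 mm) begins 54 mm behind the grasp point. The pads swing forward as they close: fully open they stand 13 mm farther back than shut.
Start: joints at [1.235, 0.383, 0.016, 1.37, -0.006, 1.388, -0.046], TCP at [0.168, -0.602, 0.231] pointing down, gripper open.
Joint ranges: [-2.95, 2.95], [-0.25, 2.06], [-1.52, 1.56], [0.18, 2.33], [-1.44, 4.58], [0.02, 2.06], [-3.01, 3.01]. Speed limits (rad/s): [2.39, 2.39, 3.01, 3.01, 3.14, 3.14, 3.14].

INTERFACE

Orientations are given as a rotation vector (axis times angle).
In Python, from bench import * gives the robot as it stands.
- The arm moves only by the shell command python3 -m creep 'ROWS'. ROWS is JSON, a list of rows, each a list of 3 entries, a list of its own where there are three numbers: the finger opening in cm, from 0 to 8.54, then the shift along the world's x, y, z in cm, then the turn, a rotation vector about the world's x, y, z in degrees. A call has 1 to 8 rows; each row is the pose to reach, as a shift and turn from the pose measured when the call began; what a row does not reach only later rows make up. A row lasts 1/12 s, in which the tool goes at most 41.7 mm and 7.16 degrees, less where a joint would pass 70% of its speed; a pose out of reach is approached as far as the arm can. A call with a gripper value outside its range is refused whole. The fingers move at their own pace and stop on an object; the grip force is fixed at half the most. Time passes only in rows, so rows that repeat a pose let the fingers close. It gives the time, the measured TCP pose, the force and the opening at its end, in the units of the state.
- sense(): the state, without advancing time (a new reading comes with each control period).
- snapshot(name): name is "scene" or "top"; returns (picture, depth): 480x640x3 uint8, blue, green, red; 480x640 float32, m along the optical axis (not along the pixel's ray), 0 where there is no reading.
- calibration(name): a dict with "fx", "fy", "cx", "cy" (pixels), "dist_coeffs" ([k1, k2, p1, p2, k3] as OpenCV has them; the pictures are not rectified), "R" (3x3) and "t" (3): a world point X has camera coordinates R X + t. Camera axes: x right, y down, z forward; pixel columns grow to the right and rows downward; lengths in m; the calibration is good to about 2 mm. A picture is of the moment at which its call begins. calibration takes no time and is no camera call.
- job_done(): hands the job in, once; it reports no verdict.
Trained networks look in the newest picture that a camera, given by its name, has taken for a name from the list of things; names that differ only in an ending like _2 or _b are one class to them, and where a whole thing is asked for, a point or a joint stands for the part that bears it (a point fixed in the world has none). Each returns a list of dicts, best first, with "score" (0 to 1); they miss things now and then, are a little off and sometimes report something else, mostly with a low value. They report only what shows in the picture. A call takes as long as a camera call. They do not tell look-alikes from the thing itself.
- spot_in(camera, query): "centre" ([row, column] in pixels, amid what is visible of it).
The state is a dict: "t": time; "joint_positions": joint angles; "qd": joint speeds; "effort": joint torques, N m; "ee_pos": TCP position; "tool_rot": TCP orientation; "wrist_force": force on the tool from outside, world axes, zero at the start; "wrist_torque": the same for the moment, N m; "width": opening from 0.0 (shut) to 1.0 (fully open).
Only numpy, scipy, OpenCV 4.12 (cv2) and the standard library are available. Lean on these libraries where they do the work, as an engineer would, in place of code of your own. Each camera call takes 0.05 s, during which the arm holds its last target.

## Working session

There is one attempt and no reset: what is moved stays moved. The work goes in short steps, Python scripts to look and compute and a shell command to move; the robot and the scene stay as the last step left them, time stands still between calls to the robot, and variables do not carry over. Pictures are saved under pics/ and viewed, and the job is handed in when it is done.

```bash
ls; mkdir -p pics; python3 - <<'E'
from bench import *
import cv2
s=sense()
print({k:(v if not hasattr(v,'tolist') else v.tolist()) for k,v in s.items()})
for n in("scene","top"):
    p,d=snapshot(n); cv2.imwrite(f"pics/{n}0.png",p)
    c=calibration(n); print(n,c)
    for q in ["lid_tab","book_mid","blue_book_mid","glue","tape","ledge","scanner","lid"]:
        print(q,[(round(r['score'],2),[int(x) for x in r['centre']]) for r in spot_in(n,q)])
E
```

```text
pics
{'t': 0.0, 'joint_positions': [1.2350934617974965, 0.3842542599752091, 0.016382208965422394, 1.3711338061266756, -0.006329662899428627, 1.3881946671050376, -0.046513444297426716], 'qd': [-0.00039899726132205666, -0.0019429039527596296, 0.0007881804694320345, 0.0003239213339052395, 0.00037295958149794264, -0.0003304879019599391, -0.0004986141874915375], 'effort': [-0.00122546774946386, -62.76047945022583, 0.8435549587011337, -37.18256235122681, 0.016553273890167475, 0.014469318848568946, 1.7384935091513398e-06], 'ee_pos': [0.16830257686071406, -0.6014017200433532, 0.23027809642481925], 'tool_rot': [-1.3247986630278983, 1.0070108372455728, -1.004427634638347], 'wrist_force': [-0.8342575811003996, 0.08245808202735723, -0.8581367328164888], 'wrist_torque': [0.01993226286617822, -0.045420980009743574, -0.02454886330752098], 'width': 0.9954545436351327}
scene {'fx': 518.7439287787026, 'fy': 518.7439287787026, 'cx': 312.8019575895353, 'cy': 252.87771665629106, 'dist_coeffs': array([-0.05789126,  0.        ,  0.        ,  0.        ,  0.        ]), 'R': array([[ 0.87748836,  0.47925219,
[... 415 characters left out ...]
2, 345])]
lid [(0.87, [194, 341])]
top {'fx': 485.84563856371017, 'fy': 485.84563856371017, 'cx': 320.36332882468014, 'cy': 239.3209361876882, 'dist_coeffs': array([0.03231641, 0.        , 0.        , 0.        , 0.        ]), 'R': array([[ 0.02811772, -0.99959375, -0.00466158],
       [-0.98896517, -0.02713955, -0.14564112],
       [ 0.14545544,  0.00870524, -0.98932651]]), 't': array([-0.06516571,  0.59414145,  1.11629327])}
lid_tab [(0.86, [247, 229])]
book_mid [(0.93, [217, 421]), (0.75, [316, 387]), (0.72, [268, 401])]
blue_book_mid [(0.88, [292, 489])]
glue [(0.9, [211, 486]), (0.73, [247, 228]), (0.18, [289, 489])]
tape [(0.92, [170, 388])]
ledge []
scanner [(0.55, [247, 231])]
lid []
```

View pics/scene0.png

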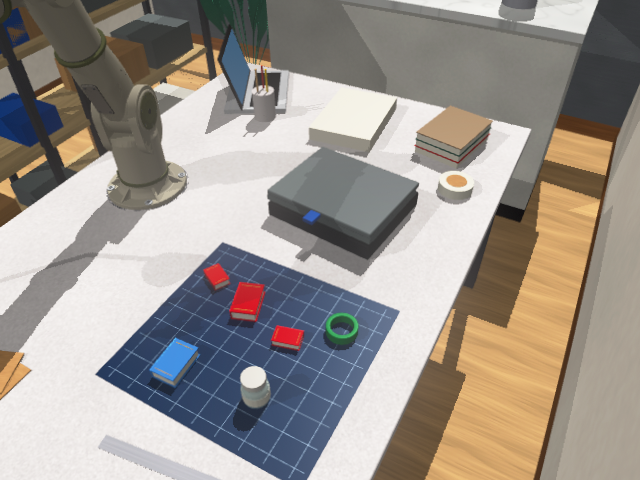

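View pics/top0.png

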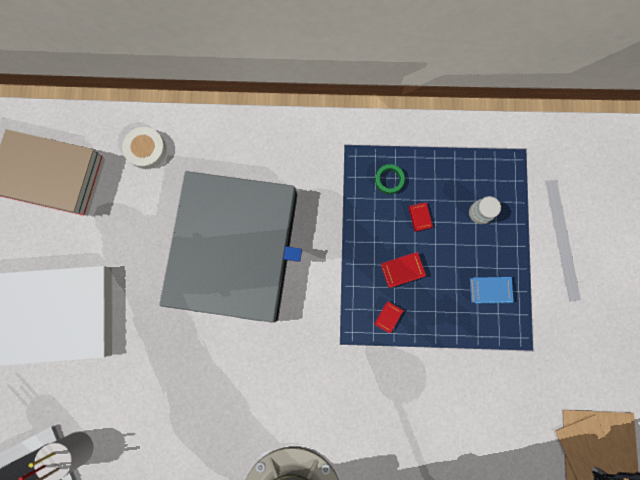

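Red candidates in the top picture (row, col): (217,421), (268,402) and (316,388). The one at (268,402) is clearly the largest, so it fits the description. I'll check it in a crop and measure everything.

```bash
cat > h.py <<'E'
import numpy as np, cv2
from bench import *
def K(c): return np.array([[c['fx'],0,c['cx']],[0,c['fy'],c['cy']],[0,0,1.]])
def cloud(name,d):
    c=calibration(name); v,u=np.mgrid[0:480,0:640]
    p=np.stack([u.ravel(),v.ravel()],1).astype(np.float64)[:,None]
    n=cv2.undistortPoints(p,K(c),c['dist_coeffs'])[:,0]
    z=d.ravel().astype(float); X=np.stack([n[:,0]*z,n[:,1]*z,z],1)
    W=(X-c['t'])@c['R']; W[z==0]=np.nan
    return W.reshape(480,640,3)
def ray(name,u,v,zw):
    c=calibration(name); n=cv2.undistortPoints(np.array([[[u,v]]],float),K(c),c['dist_coeffs'])[0,0]
    dr=c['R'].T@np.array([n[0],n[1],1]); o=-c['R'].T@c['t']; return o+dr*(zw-o[2])/dr[2]
def proj(name,P):
    c=calibration(name); return cv2.projectPoints(np.asarray(P,float).reshape(-1,3),cv2.Rodrigues(c['R'])[0],c['t'],K(c),c['dist_coeffs'])[0][:,0]
def st():
    from scipy.spatial.transform import Rotation as R
    s=sense(); r=R.from_rotvec(s['tool_rot']).as_matrix()
    print('t',round(s['t'],2),'p',np.round(s['ee_pos'],4),'F',np.round(s['wrist_force'],1),'w',round(s['width'],3),'q',np.round(s['joint_positions'],2))
    print('tool axes x',np.round(r[:,0],3),'y',np.round(r[:,1],3),'z',np.round(r[:,2],3))
E
python3 - <<'E'
from h import *
st()
for n in("scene","top"):
    p,d=snapshot(n); W=cloud(n,d); hsv=cv2.cvtColor(p,cv2.COLOR_BGR2HSV)
    np.savez(f'{n}0.npz',p=p,d=d)
    for nm,lo,hi in [('red',(0,150,80),(6,255,255)),('blue',(100,130,100),(125,255,255)),('green',(50,120,40),(85,255,255))]:
        m=cv2.inRange(hsv,lo,hi)
        if nm=='red': m|=cv2.inRange(hsv,(174,150,80),(180,255,255))
        k,l,s,c=cv2.connectedComponentsWithStats(m)
        for i in range(1,k):
            if s[i,4]<60 : continue
            P=W[l==i]; P=P[np.isfinite(P[:,2])]
            if len(P)<20 or P[:,0].min()<0.1:continue
            top=P[P[:,2]>np.percentile(P[:,2],90)-0.006]
            r=cv2.minAreaRect((top[:,:2]*1000).astype(np.float32))
            print(n,nm,np.round(c[i]),s[i,4],'ztop',np.round(np.percentile(P[:,2],[5,50,90]),4),'rect mm',np.round(r[0],1),np.round(r[1],1),round(r[2],1))
p,d=snapshot('top')
cv2.imwrite('pics/crop1.png',cv2.resize(p[150:350,200:540],None,fx=2.3,fy=2.3,interpolation=cv2.INTER_CUBIC))
E
```

```text
t 0.9 p [ 0.1684 -0.6019  0.2313] F [ 0.5 -0.3  0.1] w 0.999 q [ 1.24  0.38  0.02  1.37 -0.01  1.39 -0.05]
tool axes x [ 0.27  -0.963 -0.   ] y [ 0.  0. -1.] z [0.963 0.27  0.   ]
scene red [216. 274.] 334 ztop [0.012  0.0198 0.0219] rect mm [ 420.8 -213.6] [41.3 62.7] 61.5
scene red [247. 298.] 792 ztop [0.0254 0.0285 0.0309] rect mm [ 533.2 -247.4] [60.2 93.7] 19.5
scene red [287. 335.] 465 ztop [0.0164 0.0199 0.022 ] rect mm [ 665.6 -290.4] [61.6 45.8] 15.4
scene blue [311. 216.] 129 ztop [0.0816 0.0845 0.0865] rect mm [559.3  15.6] [41.8 30.9] 87.9
scene blue [173. 358.] 1075 ztop [0.0015 0.0274 0.0297] rect mm [ 491.1 -458.1] [63.1 91.7] 2.6
scene green [340. 328.] 435 ztop [0.0085 0.0237 0.0263] rect mm [ 759.7 -214.9] [68.  71.5] 27.6
top red [420. 217.] 465 ztop [0.0062 0.0193 0.0224] rect mm [ 662.6 -291.5] [62.1 42.7] 14.6
top red [403. 270.] 957 ztop [0.0067 0.0283 0.0312] rect mm [ 530.9 -248.8] [59.5 90.5] 19.9
top red [388. 317.] 485 ztop [0.0035 0.02   0.0231] rect mm [ 417.1 -215.6] [41.2 61.9] 61.3
top blue [292. 254.] 210 ztop [0.0814 0.0845 0.087 ] rect mm [554.9  15.3] [37.8 28.9] 84.2
top blue [492. 290.] 980 ztop [0.0029 0.0284 0.0317] rect mm [ 489.2 -458.6] [59.1 93.7] 1.8
top green [390. 178.] 449 ztop [0.0012 0.0228 0.0267] rect mm [ 754.9 -216. ] [69.8 69.8] 0.1
```

View pics/crop1.png

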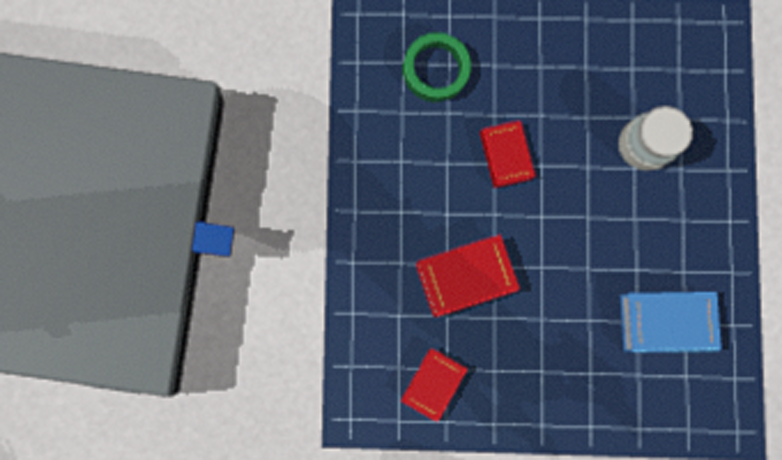

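The crop confirms it: the middle red book, at full-picture (270,403), measures 60x90 mm against about 42x62 mm for the other two. Next, the lid and scanner geometry.

```bash
python3 - <<'E'
from h import *
for n in("scene","top"):
    f=np.load(f'{n}0.npz'); W=cloud(n,f['d'])
    hsv=cv2.cvtColor(f['p'],cv2.COLOR_BGR2HSV)
    m=(W[...,2]>0.06)&(W[...,2]<0.12)&(W[...,0]>0.3)&(W[...,0]<0.85)&(W[...,1]>-0.1)&(W[...,1]<0.42)&(hsv[...,1]<100)
    k,l,s,c=cv2.connectedComponentsWithStats(m.astype(np.uint8))
    i=1+np.argmax(s[1:,4]); P=W[l==i]
    A=np.c_[P[:,:2],np.ones(len(P))]
    w=np.ones(len(P),bool)
    for _ in range(6):
        co=np.linalg.lstsq(A[w],P[w,2],rcond=None)[0]; w=abs(A@co-P[:,2])<0.006
    r=cv2.minAreaRect((P[w][:,:2]*1000).astype(np.float32))
    print(n,'plane',np.round(co,4),'rect',np.round(r[0],1),np.round(r[1],1),round(r[2],2), np.round(cv2.boxPoints(r)))
    b=np.where((cv2.inRange(hsv,(100,130,60),(125,255,255))>0)&(W[...,2]>0.06)&(W[...,1]>-.1))
    B=W[b]; print('tab',np.nanmean(B,0),np.nanmin(B,0),np.nanmax(B,0))
E
```

```text
scene plane [-0.0021 -0.0253  0.09  ] rect [573.3 152.7] [293.2 323.4] 82.97 [[395.  27.]
 [716. -13.]
 [752. 278.]
 [431. 318.]]
tab [-0.47622982  0.22688393  0.19937363] [-0.87272242 -0.00546214  0.0783849 ] [0.57503555 0.34731888 0.29843239]
top plane [-0.0025 -0.0197  0.0891] rect [572.4 164.2] [265.1 319.9] 83.5 [[398.  51.]
 [716.  14.]
 [746. 278.]
 [428. 314.]]
tab [0.55500451 0.01546669 0.08444024] [ 0.54003725 -0.00542615  0.07023966] [0.57387439 0.0351986  0.08922569]
```

Lid: yaw about -6.7°, ajar about 1.3°. Tab centre ≈ (0.555, 0.015, 0.079), hinge ≈ (0.587, 0.290, 0.066). Moving to a point above the tab.

```bash
python3 -m creep '[[8.5,[4,6,0],[0,0,7]],[8.5,[7,11,0],[0,0,14]],[8.5,[9,14,0],[0,0,21]],[8.5,[12,18,0],[0,0,28]],[8.5,[14,21,0],[0,0,35]],[8.5,[16,25,0],[0,0,42]],[8.5,[18,28,0],[0,0,49]],[8.5,[20,31,0],[0,0,56]]]'; python3 -c "
from h import *;st()"
```

```text
t: 1.72
ee_pos: [0.3497, -0.3201, 0.2316]
tool_rot: [-1.557, 0.247, -0.247]
wrist_force: [0.9, -1.0, 0.3]
width: 0.993
t 1.72 p [ 0.3497 -0.3201  0.2316] F [ 0.9 -1.   0.3] w 0.993 q [ 0.96  0.07 -0.3   1.75  0.02  1.32  0.34]
tool axes x [ 0.951 -0.31   0.001] y [ 0.    -0.001 -1.   ] z [ 0.31   0.951 -0.001]
```

```bash
python3 -m creep '[[8.5,[3,4,0],[0,0,5]],[8.5,[5,8,0],[0,0,8]],[8.5,[8,12,0],[0,0,11.3]],[8.5,[10,15,-1],[0,0,11.3]],[8.5,[13,19,-2],[0,0,11.3]],[8.5,[15,23,-3],[0,0,11.3]],[8.5,[18,27,-3],[0,0,11.3]],[8.5,[20.1,29.3,-3],[0,0,11.3]]]'; python3 -c "
from h import *;st()"
```

```text
t: 2.38
ee_pos: [0.5345, -0.0463, 0.2025]
tool_rot: [-1.57, 0.092, -0.093]
wrist_force: [0.8, -0.2, 0.2]
width: 0.993
t 2.38 p [ 0.5345 -0.0463  0.2025] F [ 0.8 -0.2  0.2] w 0.993 q [ 0.52  0.26 -0.59  1.64  0.15  1.29 -0.21]
tool axes x [ 0.993 -0.117  0.   ] y [ 0.    -0.001 -1.   ] z [ 0.117  0.993 -0.001]
```

```bash
python3 -m creep '[[8.5,[0.8,1,-1],[6.6,-0.8,0]],[8.5,[1.6,1.8,-2.5],[13.2,-1.5,0]],[8.5,[1.65,2.6,-4],[19.9,-2.3,0]],[8.5,[1.65,2.6,-4.7],[19.9,-2.3,0]],[8.5,[1.65,2.6,-4.7],[19.9,-2.3,0]]]'; python3 - <<'E'
from h import *
st()
p,d=snapshot('top'); cv2.imwrite('pics/t1.png',cv2.resize(p[150:350,160:420],None,fx=3,fy=3))
p,d=snapshot('scene'); cv2.imwrite('pics/s1.png',cv2.resize(p[120:300,220:460],None,fx=3,fy=3))
E
```

```text
t: 2.8
ee_pos: [0.5493, -0.0225, 0.1528]
tool_rot: [-1.222, 0.08, -0.102]
wrist_force: [-1.0, 0.0, -0.2]
width: 0.995
t 2.8 p [ 0.5493 -0.0225  0.1528] F [-1.   0.  -0.2] w 0.995 q [ 0.7   0.37 -0.62  1.68 -0.15  1.16  0.05]
tool axes x [ 0.993 -0.121 -0.006] y [ 0.036  0.338 -0.941] z [0.116 0.933 0.339]
```

View pics/s1.png

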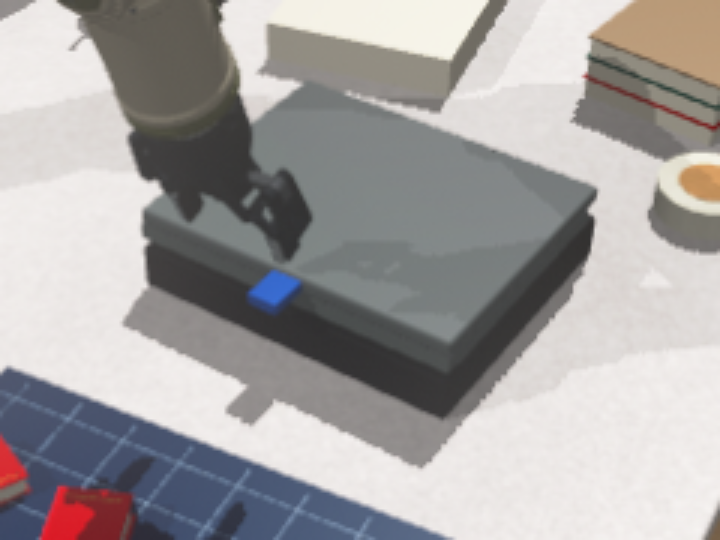

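View pics/t1.png

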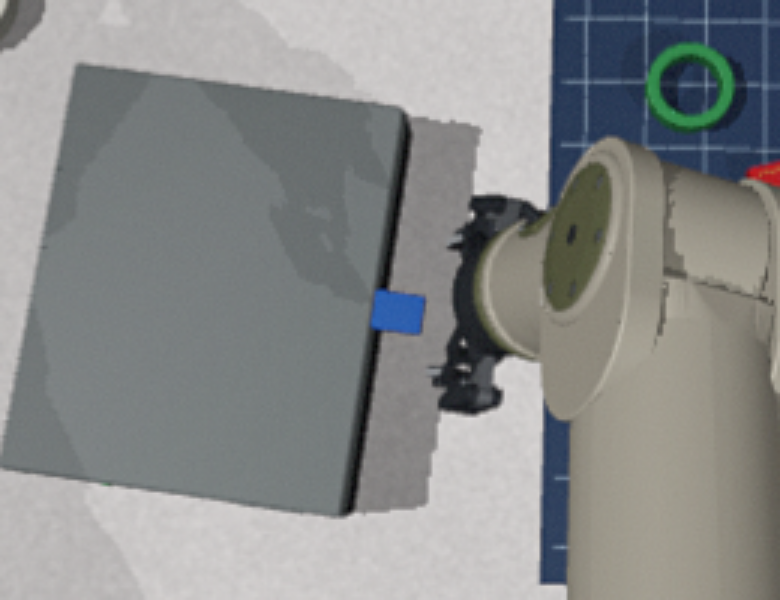

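The tab (blue at (275,290) in the enlarged scene crop) sits under and between the open fingers. Descending along the tool axis, then closing.

```bash
python3 -m creep '[[8.5,[0.1,1,-3],[0,0,0]],[8.5,[0.3,2.3,-5.5],[0,0,0]],[8.5,[0.5,3.3,-7.5],[0,0,0]],[8.5,[0.5,3.9,-9.1],[0,0,0]],[8.5,[0.5,3.9,-9.1],[0,0,0]],[8.5,[0.5,3.9,-9.1],[0,0,0]]]'; python3 -m creep '[[2,[0,0,0],[0,0,0]],[2,[0,0,0],[0,0,0]],[2,[0,0,0],[0,0,0]],[2,[0,0,0],[0,0,0]],[2,[0,0,0],[0,0,0]],[2,[0,0,0],[0,0,0]]]' ;python3 - <<'E'
from h import *
st()
p,d=snapshot('scene'); cv2.imwrite('pics/s2.png',cv2.resize(p[120:300,220:460],None,fx=3,fy=3))
E
```

```text
t: 3.4
ee_pos: [0.5561, 0.0209, 0.0664]
tool_rot: [-1.225, 0.069, -0.099]
wrist_force: [-0.0, -1.0, 0.8]
width: 0.997
t: 3.9
ee_pos: [0.5568, 0.0202, 0.0668]
tool_rot: [-1.225, 0.069, -0.1]
wrist_force: [2.0, -1.2, 0.9]
width: 0.328
t 3.9 p [0.5568 0.0202 0.0668] F [ 2.  -1.2  0.9] w 0.328 q [ 0.61  0.47 -0.61  1.77 -0.1   0.96  0.  ]
tool axes x [ 0.993 -0.114  0.002] y [ 0.04   0.335 -0.941] z [0.107 0.935 0.338]
```

View pics/s2.png

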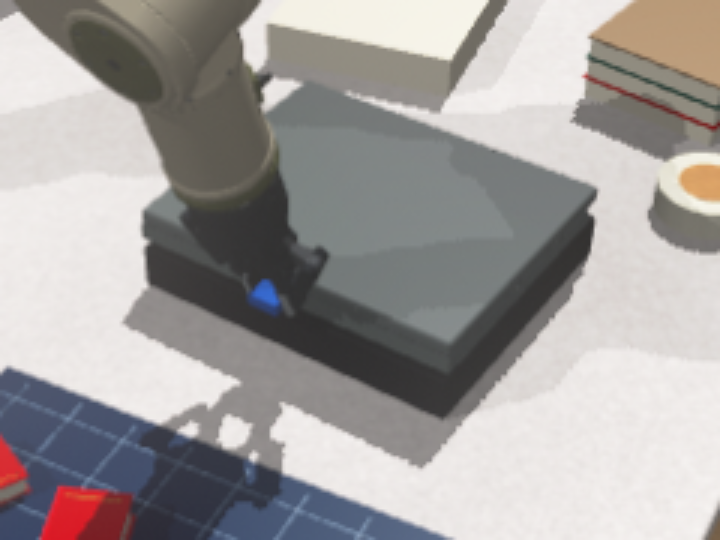

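Gripped (28 mm, about the tab's width). Lifting along the hinge arc.

```bash
python3 -m creep '[[2,[0,0.2,1.9],[0,0,0]],[2,[0.1,0.5,3.85],[0,0,0]],[2,[0.1,1,5.7],[0,0,0]],[2,[0.2,1.6,7.6],[0,0,0]],[2,[0.3,2.3,9.4],[0,0,0]],[2,[0.4,3.15,11.1],[0,0,0]],[2,[0.5,4.1,12.8],[0,0,0]],[2,[0.6,5.2,14.4],[0,0,0]]]';python3 - <<'E'
from h import *
st()
p,d=snapshot('scene'); cv2.imwrite('pics/s3.png',cv2.resize(p[60:300,180:460],None,fx=2.5,fy=2.5))
H=np.array([.587,.290,.066]); s=sense()
from scipy.spatial.transform import Rotation as R
G=s['ee_pos']-.019*R.from_rotvec(s['tool_rot']).as_matrix()[:,1]
v=G-H; y=-(v[0]*.1167+v[1]*.9932); print('phi',np.degrees(np.arctan2(v[2],y)),'R',np.hypot(y,v[2]),'x',v[0]*.9932-v[1]*.1167)
E
```

```text
t: 4.62
ee_pos: [0.5626, 0.0718, 0.2104]
tool_rot: [-1.226, 0.07, -0.1]
wrist_force: [7.3, 0.6, -9.4]
width: 0.336
t 4.62 p [0.5626 0.0718 0.2104] F [ 7.3  0.6 -9.4] w 0.336 q [ 0.57  0.32 -0.66  1.62 -0.16  1.21 -0.13]
tool axes x [ 0.993 -0.114  0.001] y [ 0.039  0.334 -0.942] z [0.108 0.936 0.337]
phi 36.59544362393078 R 0.2781441046990767 x 0.0012846117243926827
```

View pics/s3.png

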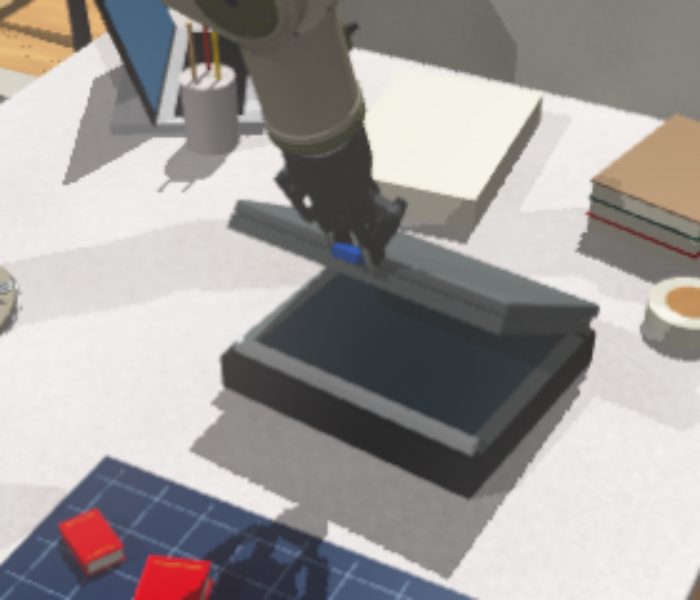

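```bash
python3 -m creep '[[2,[0.2,1.55,1.9],[0,0,0]],[2,[0.4,3.3,3.7],[0,0,0]],[2,[0.6,5.15,5.3],[0,0,0]],[2,[0.85,7.15,6.75],[0,0,0]],[2,[1.1,9.3,8],[0,0,0]],[2,[1.35,11.5,9.05],[0,0,0]],[2,[1.6,13.8,9.9],[0,0,0]],[2,[1.9,16.2,10.55],[0,0,0]]]';cat > phi.py <<'E'
from h import *
st()
H=np.array([.587,.290,.066]); s=sense()
from scipy.spatial.transform import Rotation as R
G=s['ee_pos']-.019*R.from_rotvec(s['tool_rot']).as_matrix()[:,1]
v=G-H; y=-(v[0]*.1167+v[1]*.9932); print('phi',np.degrees(np.arctan2(v[2],y)),'R',np.hypot(y,v[2]),'x',v[0]*.9932-v[1]*.1167)
E
python3 phi.py; python3 - <<'E'
from h import *
p,d=snapshot('scene'); cv2.imwrite('pics/s4.png',cv2.resize(p[60:300,180:460],None,fx=2.5,fy=2.5))
E
```

```text
t: 5.33
ee_pos: [0.5813, 0.235, 0.3189]
tool_rot: [-1.23, 0.068, -0.099]
wrist_force: [-5.0, -5.5, 3.4]
width: 0.327
t 5.33 p [0.5813 0.235  0.3189] F [-5.  -5.5  3.4] w 0.327 q [ 0.28  0.34 -0.72  1.36 -0.07  1.36 -0.49]
tool axes x [ 0.994 -0.113  0.001] y [ 0.039  0.331 -0.943] z [0.106 0.937 0.333]
phi 77.18849594030331 R 0.27770122971845707 x 0.0007534968682554755
```

View pics/s4.png

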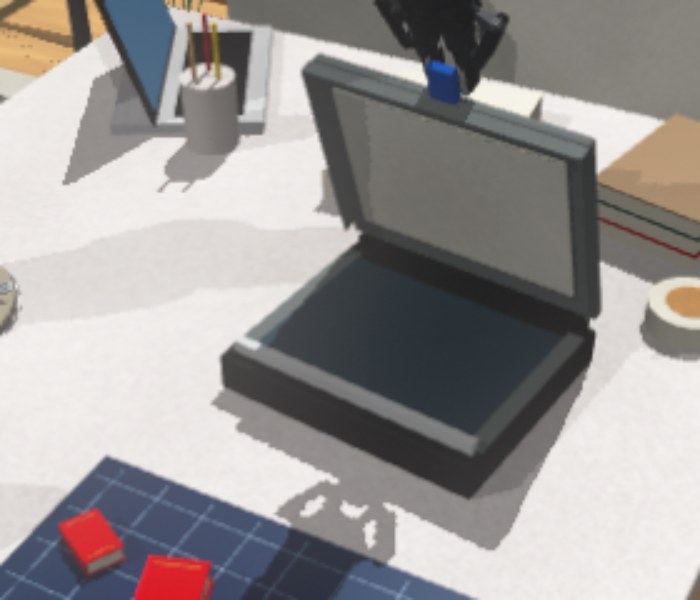

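The lid is nearly up. I'll settle and measure its angle from the depth of the lid's inner face.

```bash
python3 -m creep '[[2,[0,0,0],[0,0,0]],[2,[0,0,0],[0,0,0]]]'; cat > lid.py <<'E'
from h import *
p,d=snapshot('scene'); W=cloud('scene',d)
sx=np.array([.9932,-.1167,0]); sy=np.array([.1167,.9932,0]); H=np.array([.587,.29,.066])
V=W-H; a=V@sx; b=V@sy; z=W[...,2]
m=(abs(a)<.13)&(b>-.16)&(b<.06)&(z>.11)&(z<.29)
P=np.stack([b[m],z[m],a[m]],1)
w=np.ones(len(P),bool)
for _ in range(8):
    A=np.c_[P[w][:,1:],np.ones(w.sum())]; co=np.linalg.lstsq(A,P[w,0],rcond=None)[0]
    w=abs(np.c_[P[:,1:],np.ones(len(P))]@co-P[:,0])<.006
print('lid angle deg',90-np.degrees(np.arctan(-co[0]*-1)) , co, w.sum(), len(P))
E
python3 lid.py; python3 phi.py
```

```text
t: 5.55
ee_pos: [0.5818, 0.2416, 0.3205]
tool_rot: [-1.225, 0.061, -0.097]
wrist_force: [1.3, 0.3, 1.6]
width: 0.312
lid angle deg 105.68472806576594 [-0.28079974  0.00321628  0.01428573] 4208 4228
t 5.6 p [0.5818 0.2412 0.3204] F [1.1 0.8 2.2] w 0.316 q [ 0.28  0.34 -0.73  1.35 -0.07  1.35 -0.5 ]
tool axes x [ 0.994 -0.108  0.005] y [ 0.042  0.336 -0.941] z [0.1   0.936 0.338]
phi 78.47068619462807 R 0.27793055293835595 x 0.00046151875208198193
```

Camera gives 74.3° and the arm kinematics about 76°. Releasing and backing out along the tool axis.

```bash
python3 -m creep '[[7,[0,0,0],[0,0,0]],[7,[0,0,0],[0,0,0]],[7,[0,0,0],[0,0,0]],[7,[-0.1,-0.7,2],[0,0,0]],[8.5,[-0.2,-2,5],[0,0,0]],[8.5,[-0.4,-3.4,8.5],[0,0,0]],[8.5,[-0.5,-4.5,11],[0,0,0]]]'; python3 lid.py; python3 -c "
from h import *;st()"
```

```text
t: 6.18
ee_pos: [0.5766, 0.1949, 0.4329]
tool_rot: [-1.225, 0.061, -0.099]
wrist_force: [0.1, 0.5, 0.5]
width: 0.996
lid angle deg 105.81356367778709 [-0.28322718  0.00362733  0.01448714] 4211 4235
t 6.23 p [0.578  0.1929 0.4378] F [-1.1 -2.6  2.4] w 0.994 q [ 0.32  0.31 -0.71  1.12 -0.1   1.61 -0.48]
tool axes x [ 0.994 -0.112  0.013] y [ 0.05   0.336 -0.941] z [0.101 0.935 0.339]
```

Lid holds at about 74.2°. Moving out over the mat with the tool straightened.

```bash
python3 -m creep '[[8.5,[0,-3,0],[-5,0.5,0]],[8.5,[0,-7,0],[-10,1.1,0]],[8.5,[-1,-11,0],[-15,1.7,0]],[8.5,[-1.5,-15,-1],[-19.8,2,0]],[8.5,[-2,-19,-3],[-19.8,2,0]],[8.5,[-3,-23,-5],[-19.8,2,0]],[8.5,[-3.5,-27,-8],[-19.8,2,0]],[8.5,[-4,-31,-11],[-19.8,2,0]]]'; python3 -c "
from h import *;st()"
```

```text
t: 6.9
ee_pos: [0.5397, -0.0996, 0.3416]
tool_rot: [-1.572, 0.072, -0.098]
wrist_force: [0.9, 0.3, 0.7]
width: 0.991
t 6.9 p [ 0.5397 -0.0996  0.3416] F [0.9 0.3 0.7] w 0.991 q [ 0.58  0.22 -0.56  1.37  0.12  1.57 -0.08]
tool axes x [ 0.994 -0.108  0.017] y [ 0.017 -0.004 -1.   ] z [ 0.108  0.994 -0.002]
```

```bash
python3 -m creep '[[8.5,[-0.2,-3,-2],[0,1,6]],[8.5,[-0.4,-6,-4],[0,1,13]],[8.5,[-0.6,-9,-7],[0,1,20]],[8.5,[-0.8,-12,-10],[0,1,25.9]],[8.5,[-0.8,-14.8,-12],[0,1,25.9]],[8.5,[-0.8,-14.8,-16],[0,1,25.9]],[8.5,[-0.8,-14.8,-19],[0,1,25.9]],[8.5,[-0.8,-14.8,-20],[0,1,25.9]]]'; python3 - <<'E'
from h import *
st()
p,d=snapshot('top'); cv2.imwrite('pics/t5.png',cv2.resize(p[140:340,160:440],None,fx=2.8,fy=2.8)); np.savez('top5.npz',p=p,d=d)
p,d=snapshot('scene'); cv2.imwrite('pics/s5.png',cv2.resize(p[100:400,140:440],None,fx=2,fy=2)); np.savez('scene5.npz',p=p,d=d)
E
```

```text
t: 7.57
ee_pos: [0.5282, -0.2476, 0.136]
tool_rot: [-1.549, -0.263, 0.274]
wrist_force: [-0.4, 1.1, -0.4]
width: 0.991
t 7.57 p [ 0.5282 -0.2476  0.136 ] F [-0.4  1.1 -0.4] w 0.991 q [ 0.78  0.41 -0.51  1.59  0.21  1.2   0.57]
tool axes x [ 0.942  0.335 -0.006] y [-0.008  0.004 -1.   ] z [-0.335  0.942  0.006]
```

View pics/t5.png

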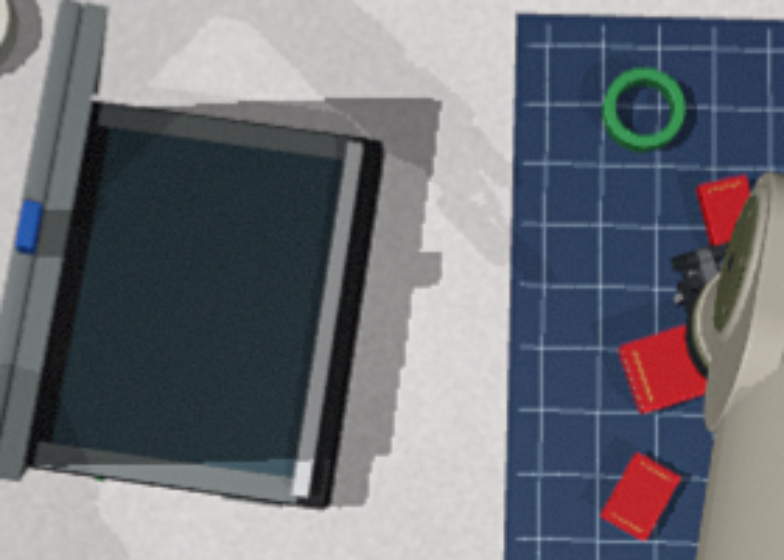

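View pics/s5.png

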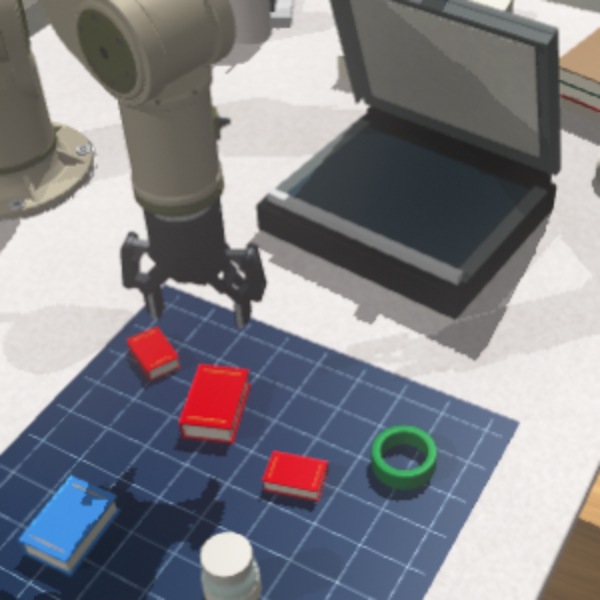

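```bash
python3 -m creep '[[8.2,[0.4,0,-3],[0,-0.4,0]],[8.2,[0.4,0,-6],[0,-0.4,0]],[8.2,[0.4,-0.1,-8.5],[0,-0.4,0]],[8.2,[0.4,-0.1,-10],[0,-0.4,0]],[8.2,[0.4,-0.1,-10],[0,-0.4,0]],[8.2,[0.4,-0.1,-10],[0,-0.4,0]]]'; python3 - <<'E'
from h import *
st()
f=np.load('top5.npz'); g=cv2.cvtColor(f['p'],cv2.COLOR_BGR2GRAY).astype(float)
# ledge strip edges per row
L=[];Rr=[]
for v in range(198,312,3):
    u0=160+(355-(v*2.8-140*2.8-145)*55/350)/2.8
    us=np.arange(int(u0)-8,int(u0)+9); row=g[v,us]; gr=np.gradient(row)
    i=np.argmax(gr[:11]); j=i+np.argmin(gr[i:])
    def sub(k):
        if 0<k<len(gr)-1:
            a,b,c=gr[k-1],gr[k],gr[k+1]; dn=a-2*b+c
            return k+(0.5*(a-c)/dn if dn else 0)
        return k
    L.append(ray('top',us[0]+sub(i),v,.060)[:2]); Rr.append(ray('top',us[0]+sub(j),v,.060)[:2])
for nm,P in(('inner',np.array(L)),('outer',np.array(Rr))):
    l=cv2.fitLine(P.astype(np.float32),cv2.DIST_HUBER,0,.001,.001).ravel()
    if l[0]<0:l[:2]*=-1
    n=np.array([-l[1],l[0]]); print(nm,'yaw',np.degrees(np.arctan2(l[1],l[0])),'pt at x=.56:',l[3]+(0.56-l[2])*l[1]/l[0],'resid',np.std((P-l[2:])@n),P[0],P[-1])
# ledge cloud from both
for n in('top','scene'):
    f=np.load(n+'5.npz'); W=cloud(n,f['d']); 
    V=W-np.array([.587,.29,0]); a=V@np.array([.9932,-.1167,0]); b=V@np.array([.1167,.9932,0])
    m=(abs(a)<.14)&(b>-.30)&(b<-.02)&(W[...,2]>.03)&(W[...,2]<.075)
    bb=b[m];zz=W[...,2][m]
    for lo in np.arange(-.28,-.02,.006):
        k=(bb>lo)&(bb<lo+.006)
        if lo<-.18 and k.sum():print(n,round(lo+.003,3),round(np.median(zz[k]),4),k.sum())
E
```

```text
t: 8.17
ee_pos: [0.5353, -0.248, 0.0414]
tool_rot: [-1.552, -0.274, 0.267]
wrist_force: [0.1, 0.2, 0.8]
width: 0.958
t 8.17 p [ 0.5353 -0.248   0.0414] F [0.1 0.2 0.8] w 0.958 q [ 0.75  0.52 -0.48  1.68  0.27  1.01  0.52]
tool axes x [0.941 0.338 0.005] y [ 0.004  0.002 -1.   ] z [-0.338  0.941  0.001]
inner yaw -6.5526934 pt at x=.56: 0.059441224 resid 0.000239436100255072 [0.69022992 0.04460821] [0.42767683 0.07447923]
outer yaw -6.6105046 pt at x=.56: 0.045364205 resid 0.00012615295908787084 [0.69062536 0.03019553] [0.42805312 0.06060592]
top -0.259 0.0448 325
top -0.253 0.0464 295
top -0.247 0.0475 370
top -0.241 0.0602 298
top -0.235 0.0601 251
top -0.229 0.0482 280
top -0.223 0.0482 293
top -0.217 0.0484 300
top -0.211 0.0481 298
top -0.205 0.0482 291
top -0.199 0.0482 298
top -0.193 0.0482 294
top -0.187 0.0482 299
top -0.181 0.0479 295
scene -0.265 0.0385 9
scene -0.259 0.0395 420
scene -0.253 0.0461 240
scene -0.247 0.0474 192
scene -0.241 0.0544 480
scene -0.235 0.0607 155
scene -0.229 0.0599 63
scene -0.223 0.0524 3
scene -0.217 0.0495 107
scene -0.211 0.0486 164
scene -0.205 0.0487 157
scene -0.199 0.0489 141
scene -0.193 0.0488 168
scene -0.187 0.0489 144
scene -0.181 0.0491 156
```

Ledge face found: it passes (0.560, 0.0585) with yaw -6.55°. Now the grasp on the red book.

```bash
python3 -m creep '[[8.2,[-0.3,0,-1.5],[0,0,0]],[8.2,[-0.3,0,-3],[0,0,0]],[8.2,[-0.3,0,-3.6],[0,0,0]],[8.2,[-0.3,0,-3.6],[0,0,0]]]';python3 -m creep '[[5,[0,0,0],[0,0,0]],[5,[0,0,0],[0,0,0]],[5,[0,0,0],[0,0,0]],[5,[0,0,0],[0,0,0]],[5,[0,0,0],[0,0,0]],[5,[0,0,0],[0,0,0]]]'; python3 - <<'E'
from h import *
st()
p,d=snapshot('scene'); cv2.imwrite('pics/s6.png',cv2.resize(p[220:380,140:360],None,fx=3,fy=3))
E
```

```text
t: 8.5
ee_pos: [0.5328, -0.2481, 0.0063]
tool_rot: [-1.553, -0.274, 0.266]
wrist_force: [-0.4, 0.6, 0.0]
width: 0.959
t: 9.0
ee_pos: [0.5344, -0.2486, 0.0086]
tool_rot: [-1.555, -0.277, 0.264]
wrist_force: [-0.3, 0.4, 5.6]
width: 0.684
t 9.0 p [ 0.5344 -0.2486  0.0086] F [-0.3  0.4  5.6] w 0.684 q [ 0.74  0.56 -0.47  1.7   0.3   0.94  0.51]
tool axes x [0.941 0.338 0.008] y [ 0.008  0.    -1.   ] z [-0.338  0.941 -0.003]
```

View pics/s6.png

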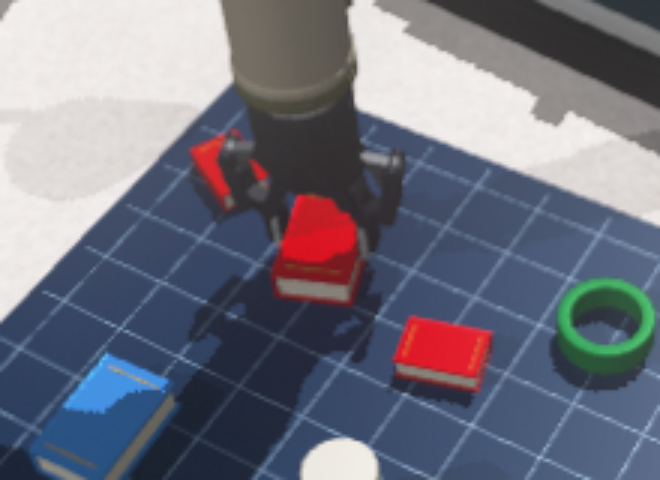

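Book gripped (58 mm). Lifting it and turning by -26.3°.

```bash
python3 -m creep '[[5,[0,0,2],[0,0,0]],[5,[0,0,5],[0,0,0]],[5,[0,0.5,9],[0,0,0]],[5,[0.2,3,12],[0,0,-5]],[5,[0.6,6,14],[0,0,-11]],[5,[1,10,15],[0,0,-17]],[5,[1.5,14,15],[0,0,-23]],[5,[2,18,15],[0,0,-26.3]]]';python3 - <<'E'
from h import *
st()
p,d=snapshot('scene'); cv2.imwrite('pics/s7.png',cv2.resize(p[120:380,140:460],None,fx=2,fy=2))
E
```

```text
t: 9.72
ee_pos: [0.5553, -0.067, 0.1613]
tool_rot: [-1.572, 0.086, -0.104]
wrist_force: [1.4, -0.2, -1.8]
width: 0.683
t 9.72 p [ 0.5553 -0.067   0.1613] F [ 1.4 -0.2 -1.8] w 0.683 q [ 0.49  0.32 -0.52  1.65  0.18  1.2  -0.2 ]
tool axes x [ 0.993 -0.121  0.012] y [ 0.011 -0.004 -1.   ] z [ 0.121  0.993 -0.003]
```

View pics/s7.png

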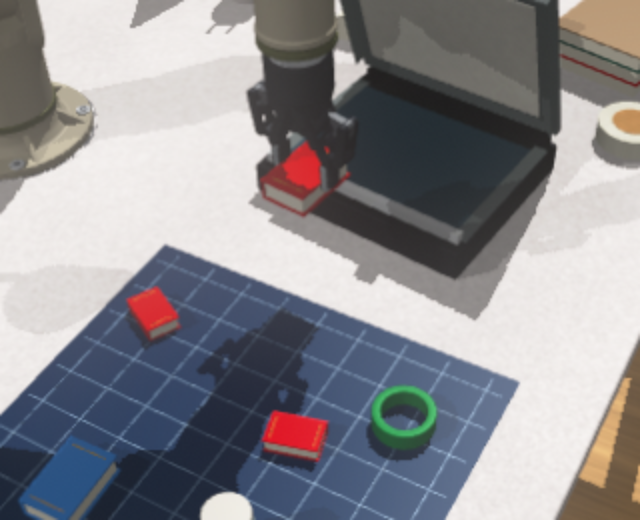

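```bash
python3 -m creep '[[5,[0.2,4,0],[0,0.6,0.4]],[5,[0.5,8,0],[0,0.6,0.4]],[5,[0.8,12,-1],[0,0.6,0.4]],[5,[1.1,15,-3],[0,0.6,0.4]],[5,[1.1,17,-5],[0,0.6,0.4]],[5,[1.1,17.9,-6],[0,0.6,0.4]],[5,[1.1,17.9,-6],[0,0.6,0.4]]]';python3 - <<'E'
from h import *
st()
p,d=snapshot('top'); cv2.imwrite('pics/t8.png',cv2.resize(p[160:340,160:340],None,fx=3.3,fy=3.3))
p,d=snapshot('scene'); cv2.imwrite('pics/s8.png',cv2.resize(p[100:300,240:460],None,fx=2.9,fy=2.9))
E
```

```text
t: 10.35
ee_pos: [0.5648, 0.1267, 0.0993]
tool_rot: [-1.567, 0.081, -0.076]
wrist_force: [-0.3, -0.7, -1.3]
width: 0.686
t 10.35 p [0.5648 0.1267 0.0993] F [-0.3 -0.7 -1.3] w 0.686 q [ 0.18  0.45 -0.58  1.65  0.27  1.12 -0.58]
tool axes x [ 0.995 -0.099 -0.003] y [-0.003  0.002 -1.   ] z [0.099 0.995 0.002]
```

View pics/t8.png

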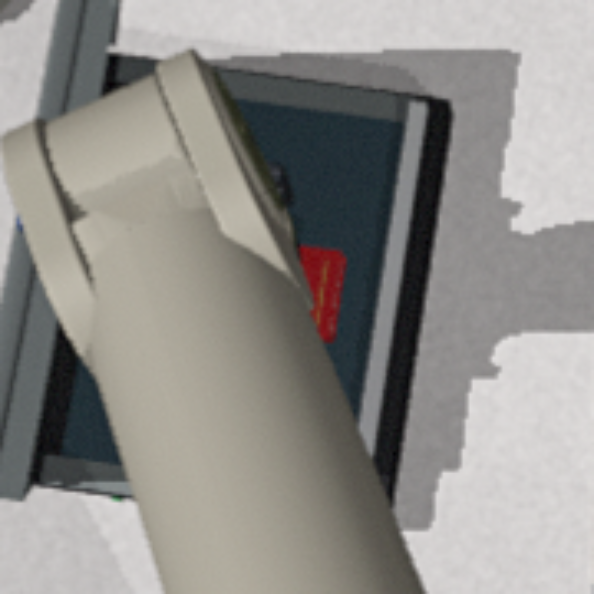

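View pics/s8.png

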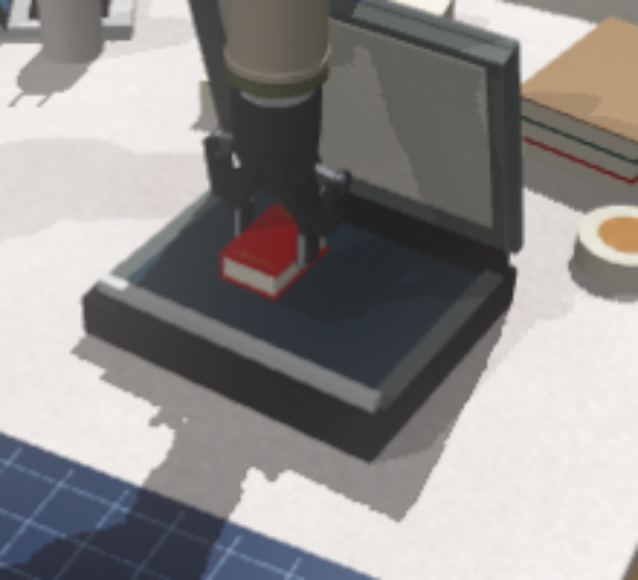

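Book is held flat over the glass, clear of ledge. Fix yaw slightly, lower.

```bash
python3 -m creep '[[5,[0,-0.5,-1],[0,0,-0.9]],[5,[0,-1,-2.2],[0,0,-0.9]],[5,[0,-1.4,-3.2],[0,0,-0.9]],[5,[0,-1.4,-3.9],[0,0,-0.9]],[5,[0,-1.4,-4.1],[0,0,-0.9]],[5,[0,-1.4,-4.1],[0,0,-0.9]]]';cat > bk.py <<'E'
from h import *
import sys
st()
for n in('top','scene'):
    p,d=snapshot(n); W=cloud(n,d); cv2.imwrite(f'pics/{n}_{sys.argv[1]}.png',cv2.resize(p[120:340,170:430],None,fx=3,fy=3) if n=='scene' else cv2.resize(p[160:340,160:340],None,fx=3.3,fy=3.3))
    hsv=cv2.cvtColor(p,cv2.COLOR_BGR2HSV); m=(cv2.inRange(hsv,(0,130,50),(8,255,255))|cv2.inRange(hsv,(172,130,50),(180,255,255)))>0
    m&=(W[...,1]>0.0)&(W[...,1]<.3)&(W[...,0]>.4)&(W[...,2]>.06)
    P=W[m]
    if len(P)<30: print(n,'few');continue
    zt=np.percentile(P[:,2],85); T=P[P[:,2]>zt-.006]
    r=cv2.minAreaRect((T[:,:2]*1000).astype(np.float32))
    V=T-np.array([.56,.0585,0]); a=V@np.array([.9935,-.114,0]);b=V@np.array([.114,.9935,0])
    print(n,'ztop',round(np.median(T[:,2]),4),'n',len(T),'rect',np.round(r[0],1),np.round(r[1],1),round(r[2],2),'ledge-frame b',np.round(np.percentile(b,[1,99])*1000,1),'a',np.round(np.percentile(a,[1,99])*1000,1))
E
python3 bk.py 9
```

```text
t: 10.95
ee_pos: [0.5665, 0.108, 0.0597]
tool_rot: [-1.568, 0.096, -0.095]
wrist_force: [-0.2, -0.8, -1.5]
width: 0.686
t 10.95 p [0.5665 0.108  0.0597] F [-0.2 -0.8 -1.5] w 0.686 q [ 0.19  0.49 -0.56  1.69  0.29  1.04 -0.59]
tool axes x [ 0.993 -0.121 -0.001] y [-0.001  0.    -1.   ] z [0.121 0.993 0.   ]
top ztop 0.0794 n 117 rect [545.7  55.7] [108.   24.7] 23.29 ledge-frame b [-39.1  27.8] a [-50.1  29.3]
scene ztop 0.0808 n 369 rect [569.1 106.6] [86.9 59.2] 84.37 ledge-frame b [ 6.3 88.8] a [-25.3  31.6]
```

View pics/scene_9.png

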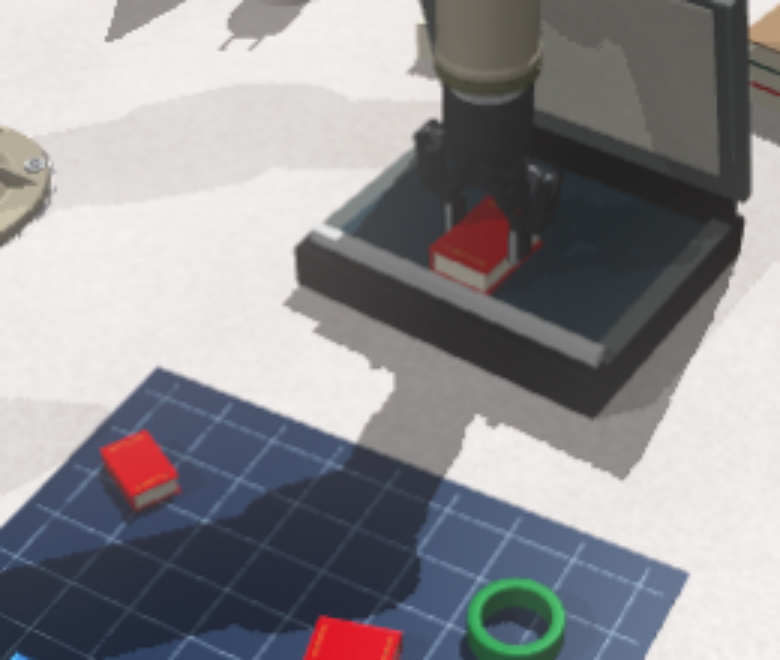

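Near edge is about 5 mm from the ledge and about 3 mm above the glass. Lowering to the glass, then easing toward the ledge.

```bash
python3 -m creep '[[5,[0,0,-0.2],[0,0,0.4]],[5,[0,0,-0.35],[0,0,0.4]],[5,[0,0,-0.35],[0,0,0.4]]]';python3 -m creep '[[5,[0,-0.15,0],[0,0,0]],[5,[0,-0.3,0],[0,0,0]],[5,[0,-0.3,0],[0,0,0]]]';python3 bk.py 10
```

```text
t: 11.3
ee_pos: [0.5672, 0.1092, 0.0573]
tool_rot: [-1.568, 0.088, -0.09]
wrist_force: [-1.0, 0.4, -0.6]
width: 0.686
t: 11.55
ee_pos: [0.5673, 0.1056, 0.0574]
tool_rot: [-1.568, 0.088, -0.09]
wrist_force: [0.1, -0.8, -0.9]
width: 0.682
t 11.55 p [0.5673 0.1056 0.0574] F [ 0.1 -0.8 -0.9] w 0.682 q [ 0.2   0.49 -0.56  1.7   0.29  1.04 -0.58]
tool axes x [ 0.994 -0.113  0.001] y [ 0.001  0.001 -1.   ] z [0.113 0.994 0.001]
top ztop 0.0774 n 107 rect [547.   53.3] [106.5  24.2] 22.68 ledge-frame b [-35.4  24. ] a [-39.6  30.5]
scene ztop 0.0775 n 376 rect [568.5 105.5] [89.3 61.4] 84.89 ledge-frame b [ 3.9 85.5] a [-24.8  32.3]
```

```bash
python3 -m creep '[[5,[0,0,-0.1],[0,0,0]],[5,[0,0,-0.1],[0,0,0]]]';python3 -m creep '[[5,[0,-0.1,0],[0,0,0]],[5,[0,-0.2,0],[0,0,0]],[5,[0,-0.2,0],[0,0,0]]]'; python3 -m creep '[[5,[0,-0.1,0],[0,0,0]],[5,[0,-0.2,0],[0,0,0]],[5,[0,-0.2,0],[0,0,0]]]'
```

```text
t: 11.82
ee_pos: [0.5676, 0.1061, 0.0568]
tool_rot: [-1.568, 0.088, -0.091]
wrist_force: [-0.7, 0.0, 2.9]
width: 0.687
t: 12.07
ee_pos: [0.5677, 0.1038, 0.0568]
tool_rot: [-1.568, 0.088, -0.091]
wrist_force: [-1.0, -0.8, 0.3]
width: 0.69
t: 12.32
ee_pos: [0.5677, 0.1032, 0.057]
tool_rot: [-1.566, 0.087, -0.09]
wrist_force: [-0.6, 4.3, 0.8]
width: 0.688
```

Glass and ledge contact both felt (Fz 2.9 N, Fy 4.3 N). Releasing and lifting off.

```bash
python3 -m creep '[[7.5,[0,0,0],[0,0,0]],[7.5,[0,0,0],[0,0,0]],[7.5,[0,0,0],[0,0,0]],[7.5,[0,0,1.5],[0,0,0]],[7.5,[0,0,4],[0,0,0]],[7.5,[0,0,6],[0,0,0]],[5,[0,0,6.5],[0,0,0]],[3,[0,0,6.5],[0,0,0]]]';python3 -m creep '[[0,[0,0,0],[0,0,0]],[0,[0,0,0],[0,0,0]],[0,[0,0,0],[0,0,0]],[0,[0,0,0],[0,0,0]],[0,[0,0,0],[0,0,0]]]';python3 bk.py 11; python3 lid.py
```

```text
t: 12.98
ee_pos: [0.5689, 0.103, 0.1238]
tool_rot: [-1.566, 0.084, -0.094]
wrist_force: [0.3, -0.1, -0.6]
width: 0.614
t: 13.4
ee_pos: [0.5685, 0.103, 0.123]
tool_rot: [-1.566, 0.085, -0.093]
wrist_force: [0.8, 0.6, 0.3]
width: 0.003
t 13.4 p [0.5685 0.103  0.123 ] F [0.8 0.6 0.3] w 0.003 q [ 0.22  0.42 -0.58  1.64  0.25  1.16 -0.53]
tool axes x [ 0.994 -0.113  0.004] y [ 0.005  0.003 -1.   ] z [0.113 0.994 0.003]
top ztop 0.0761 n 189 rect [541.4  54.3] [117.6  31.4] 21.73 ledge-frame b [-40.2  27.1] a [-48.3  30.8]
scene ztop 0.0768 n 499 rect [569.2 104.6] [96.  59.8] 84.9 ledge-frame b [ 1.8 90.6] a [-25.2  32.9]
lid angle deg 105.80901744579357 [-0.28314147  0.00386601  0.01444219] 2840 2851
```

View pics/scene_11.png

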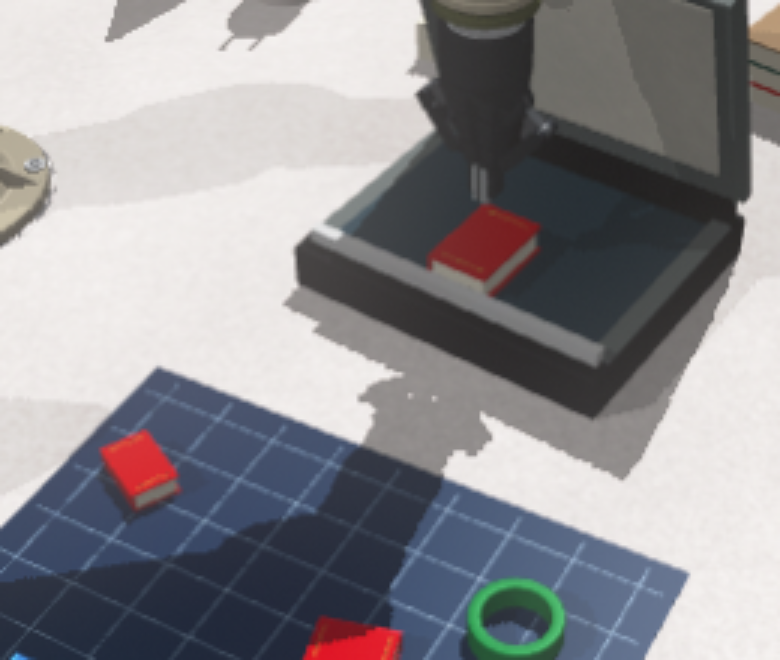

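View pics/top_11.png

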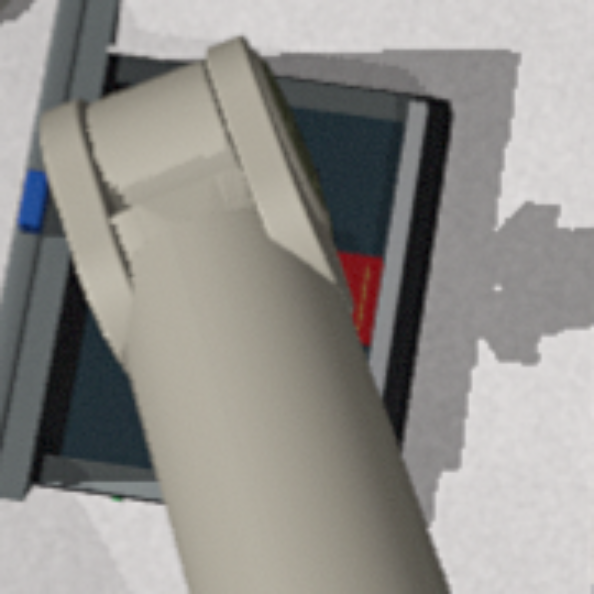

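Book lies flat on the glass, its short edge at the ledge; lid still 74.2°. Now a slanting push with shut fingertips on top of it, starting slightly behind its centre.

```bash
python3 -m creep '[[0,[0.2,1.2,-1.5],[-0.2,0.3,0]],[0,[0.2,1.2,-3.4],[-0.2,0.3,0]],[0,[0.2,1.2,-3.9],[-0.2,0.3,0]],[0,[0.2,1.2,-3.9],[-0.2,0.3,0]],[0,[0.2,1.2,-3.9],[-0.2,0.3,0]]]'; python3 -m creep '[[0,[0,-0.2,-0.3],[0,0,0]],[0,[0,-0.4,-0.7],[0,0,0]],[0,[-0.1,-0.6,-1],[0,0,0]],[0,[-0.1,-0.6,-1],[0,0,0]]]'; python3 -c "
from h import *;st()"
```

```text
t: 13.97
ee_pos: [0.5707, 0.1147, 0.0847]
tool_rot: [-1.57, 0.089, -0.089]
wrist_force: [0.5, -0.1, -0.1]
width: 0.0
t: 14.3
ee_pos: [0.5709, 0.1088, 0.0762]
tool_rot: [-1.569, 0.087, -0.092]
wrist_force: [-0.5, 1.3, 7.2]
width: -0.001
t 14.3 p [0.5709 0.1088 0.0762] F [-0.5  1.3  7.2] w -0.001 q [ 0.2   0.48 -0.57  1.67  0.29  1.08 -0.57]
tool axes x [ 0.993 -0.114  0.003] y [ 0.003 -0.    -1.   ] z [0.114 0.993 0.   ]
```

```bash
python3 -m creep '[[0,[0,-0.05,-0.15],[0,0,0]],[0,[0,-0.1,-0.25],[0,0,0]],[0,[0,-0.2,-0.4],[0,0,0]],[0,[0,-0.2,-0.4],[0,0,0]],[0,[0,-0.2,-0.4],[0,0,0]]]'; python3 -c "
from h import *;st()"
```

```text
t: 14.72
ee_pos: [0.5722, 0.1086, 0.0761]
tool_rot: [-1.567, 0.083, -0.095]
wrist_force: [-9.1, 0.9, 25.9]
width: -0.001
t 14.72 p [0.5722 0.1086 0.0761] F [-9.1  0.9 25.9] w -0.001 q [ 0.2   0.47 -0.57  1.67  0.29  1.07 -0.57]
tool axes x [ 0.994 -0.113  0.007] y [ 0.008  0.001 -1.   ] z [0.113 0.994 0.002]
```

Down 26 N, but the sideways force is along x rather than toward the ledge. Correcting the direction: less +x, more -y.

```bash
python3 -m creep '[[0,[-0.15,-0.1,-0.25],[0,0,0]],[0,[-0.25,-0.3,-0.35],[0,0,0]],[0,[-0.3,-0.5,-0.35],[0,0,0]],[0,[-0.3,-0.5,-0.35],[0,0,0]]]'; python3 bk.py 12; python3 lid.py
```

```text
t: 15.05
ee_pos: [0.5717, 0.1073, 0.0761]
tool_rot: [-1.562, 0.075, -0.099]
wrist_force: [1.0, 7.9, 13.4]
width: 0.003
t 15.05 p [0.5717 0.1073 0.0761] F [ 1.   7.9 13.4] w 0.003 q [ 0.21  0.47 -0.57  1.68  0.28  1.06 -0.56]
tool axes x [ 0.994 -0.111  0.014] y [ 0.015  0.006 -1.   ] z [0.111 0.994 0.008]
top ztop 0.0763 n 162 rect [545.   53.5] [115.  28.] 21.27 ledge-frame b [-30.   27.4] a [-32.2  32.4]
scene ztop 0.0769 n 366 rect [569.6 102.8] [90.  62.1] 83.74 ledge-frame b [ 1.2 89.3] a [-24.1  34.2]
lid angle deg 105.78865272349337 [-0.28275758  0.00343333  0.01442454] 2763 2777
```

View pics/scene_12.png

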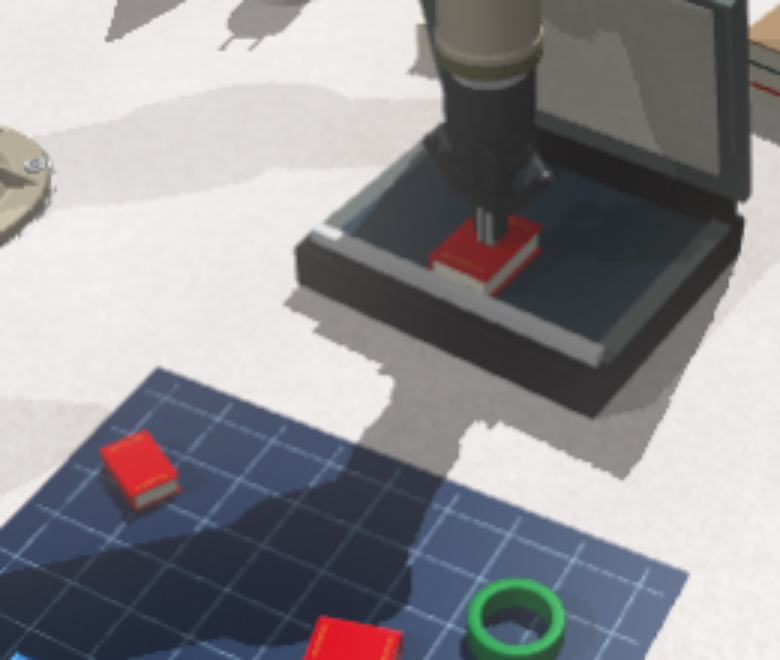

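Force now 13 N down, 8 N into the ledge, and the book's yaw came flush (-6.3° against -6.55°). Firming it up a bit in the same direction.

```bash
python3 -m creep '[[0,[-0.2,-0.45,-0.4],[0,0,0]],[0,[-0.25,-0.55,-0.5],[0,0,0]],[0,[-0.25,-0.6,-0.55],[0,0,0]],[0,[-0.25,-0.6,-0.55],[0,0,0]],[0,[-0.25,-0.6,-0.55],[0,0,0]]]'; python3 bk.py 13; python3 -c "
from h import *;st()"
```

```text
t: 15.62
ee_pos: [0.5718, 0.1072, 0.076]
tool_rot: [-1.555, 0.066, -0.102]
wrist_force: [-6.7, 11.1, 29.0]
width: -0.0
t 15.62 p [0.5718 0.1072 0.076 ] F [-6.7 11.1 29. ] w -0.0 q [ 0.21  0.46 -0.58  1.69  0.28  1.04 -0.56]
tool axes x [ 0.994 -0.107  0.022] y [ 0.023  0.012 -1.   ] z [0.106 0.994 0.015]
top ztop 0.0764 n 146 rect [545.8  53.1] [113.4  27.1] 21.44 ledge-frame b [-33.8  26.7] a [-37.4  32.3]
scene ztop 0.0769 n 367 rect [570.6 102.9] [90.2 60.1] 82.55 ledge-frame b [ 0.7 88.7] a [-23.8  34.9]
t 15.72 p [0.5718 0.1072 0.076 ] F [-7.  10.4 28.3] w -0.0 q [ 0.21  0.46 -0.58  1.69  0.28  1.04 -0.56]
tool axes x [ 0.994 -0.107  0.022] y [ 0.023  0.012 -1.   ] z [0.107 0.994 0.015]
```

```bash
python3 -m creep '[[0,[-0.35,-0.6,-0.5],[0,0,0]],[0,[-0.4,-0.6,-0.5],[0,0,0]],[0,[-0.4,-0.6,-0.5],[0,0,0]],[0,[-0.4,-0.6,-0.5],[0,0,0]],[0,[-0.4,-0.6,-0.5],[0,0,0]]]'; python3 bk.py 14;python3 lid.py; python3 -c "
from h import *;st()"
```

```text
t: 16.13
ee_pos: [0.5716, 0.107, 0.0761]
tool_rot: [-1.548, 0.055, -0.107]
wrist_force: [0.8, 10.5, 21.0]
width: 0.001
t 16.13 p [0.5716 0.107  0.0761] F [ 0.8 10.5 21. ] w 0.001 q [ 0.22  0.45 -0.58  1.7   0.27  1.03 -0.55]
tool axes x [ 0.994 -0.103  0.032] y [ 0.034  0.019 -0.999] z [0.103 0.994 0.023]
top ztop 0.0765 n 125 rect [552.1  54. ] [100.2  24.1] 21.39 ledge-frame b [-35.3  26.3] a [-39.1  32.2]
scene ztop 0.0768 n 370 rect [570.1 104. ] [91.4 61.7] 81.91 ledge-frame b [ 2.2 89.9] a [-24.4  35.5]
lid angle deg 105.80286441456933 [-0.28302547  0.00431479  0.01442558] 2855 2867
t 16.28 p [0.5716 0.107  0.0761] F [ 0.9 11.6 21.1] w 0.002 q [ 0.22  0.45 -0.58  1.7   0.27  1.03 -0.55]
tool axes x [ 0.994 -0.103  0.032] y [ 0.034  0.019 -0.999] z [0.103 0.994 0.023]
```

View pics/scene_14.png

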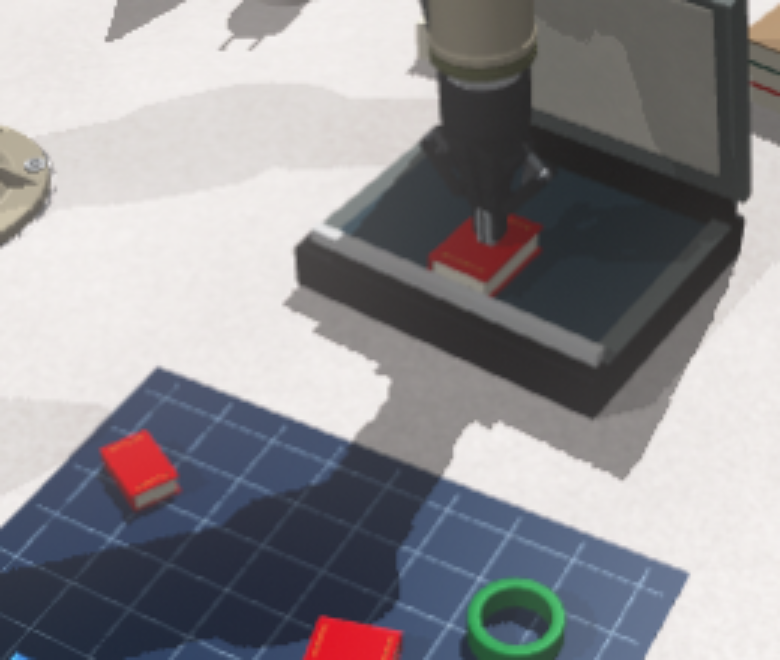

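View pics/top_14.png

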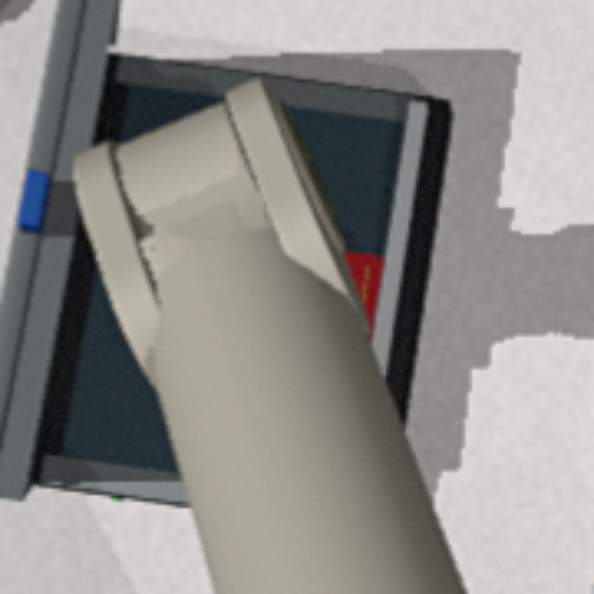

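Forces are steady and well aimed. My rectangle-based yaw estimate is drifting (83.7→81.9), so I'll check flushness properly with line fits to the book's edges.

```bash
python3 - <<'E'
from h import *
ps=[];
for i in range(4):
    p,d=snapshot('scene'); ps.append(p.astype(float))
p=np.mean(ps,0).astype(np.uint8); W=cloud('scene',d)
hsv=cv2.cvtColor(p,cv2.COLOR_BGR2HSV)
m=cv2.inRange(hsv,(0,130,50),(8,255,255))|cv2.inRange(hsv,(172,130,50),(180,255,255))
m[:180]=0;m[225:]=0;m[:,:300]=0;m[:,365:]=0
k,l,s,c=cv2.connectedComponentsWithStats(m); i=1+np.argmax(s[1:,4]); m=(l==i).astype(np.uint8)
ys,xs=np.where(m)
Q=np.array([ray('scene',u,v,.076) for u,v in zip(xs,ys)])
V=Q-np.array([.56,.0585,0]); a=V@np.array([.9935,-.114,0]);b=V@np.array([.114,.9935,0])
def edge(t,f,rng,sign,bw=.004):
    P=[]
    for lo in np.arange(rng[0],rng[1],bw):
        k=(t>lo)&(t<lo+bw)
        if k.sum()>2: P.append((lo+bw/2,sign*np.sort(sign*f[k])[-2]))
    P=np.array(P,np.float32); L=cv2.fitLine(P,cv2.DIST_HUBER,0,.001,.001).ravel()
    return np.degrees(np.arctan2(L[1],L[0])*np.sign(L[0])) if L[0]>0 else np.degrees(np.arctan2(-L[1],-L[0])), P.mean(0)
print('near short edge vs ledge (deg)',edge(a,b,(-.022,.03),-1))
print('right long edge (deg from ledge normal)',edge(b,a,(.012,.08),1))
print('far edge',edge(a,b,(-.005,.03),1))
cv2.imwrite('pics/z15.png',cv2.resize(p[175:230,295:370],None,fx=9,fy=9,interpolation=cv2.INTER_CUBIC))
E
python3 -c "
from h import *;st()"
```

```text
near short edge vs ledge (deg) (np.float32(5.2759624), array([0.004     , 0.00507336], dtype=float32))
right long edge (deg from ledge normal) (np.float32(-2.37561), array([0.046     , 0.03198862], dtype=float32))
far edge (np.float32(67.26569), array([0.013     , 0.07701585], dtype=float32))
t 16.48 p [0.5716 0.107  0.0761] F [ 0.3 11.8 20.8] w 0.002 q [ 0.22  0.45 -0.58  1.7   0.27  1.03 -0.55]
tool axes x [ 0.994 -0.103  0.032] y [ 0.034  0.019 -0.999] z [0.103 0.994 0.023]
```

View pics/z15.png

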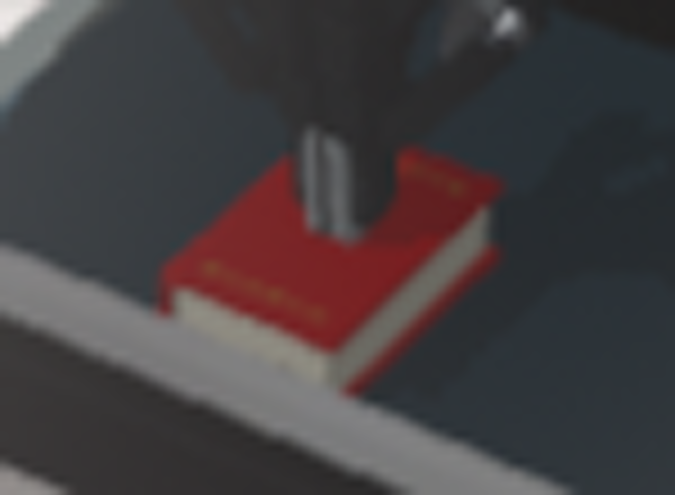

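```bash
cat > flush.py <<'E'
from h import *
from scipy.ndimage import map_coordinates, gaussian_filter
ps=[snapshot('scene')[0].astype(float) for i in range(6)]
p=np.mean(ps,0); np.save('avg.npy',p)
G=p[...,1]  # green: red cover low, pages/ledge high
def fit(A,B,z,t0=.12,t1=.88,h=3):
    A=np.array(A)/9+[295,175]-.45; B=np.array(B)/9+[295,175]-.45  # u,v
    d=(B-A)/np.linalg.norm(B-A); n=np.array([-d[1],d[0]]); s=np.arange(-h,h+.01,.25); P=[]
    for t in np.linspace(t0,t1,25):
        c=A+t*(B-A); q=c+s[:,None]*n
        v=gaussian_filter(map_coordinates(G,[q[:,1],q[:,0]],order=1),1.5); g=abs(np.gradient(v)); w=np.where(g>.5*g.max(),g,0)
        k=np.argmax(g); w[abs(np.arange(len(g))-k)>5]=0
        P.append(c+n*(w@s/w.sum()))
    X=np.array([ray('scene',u,v,z)[:2] for u,v in P]).astype(np.float32)
    L=cv2.fitLine(X,cv2.DIST_HUBER,0,.0005,.001).ravel()
    n2=np.array([-L[1],L[0]]); r=(X-L[2:])@n2
    return np.degrees(np.arctan2(L[1],L[0]))%180, L[2:], np.std(r)*1000
le=fit((0,243),(150,308),.060,0,1); le2=fit((350,398),(570,492),.060,0,1)
ne=fit((175,290),(335,352),.076); ri=fit((335,352),(492,205),.076)
print('ledge',le,le2);print('near',ne);print('right',ri,ri[0]+90)
E
python3 flush.py
```

```text
ledge (np.float32(173.33488), array([0.5116214 , 0.06719562], dtype=float32), np.float32(0.39497495)) (np.float32(173.62112), array([0.63937944, 0.05255769], dtype=float32), np.float32(0.26263854))
near (np.float32(173.01924), array([0.57297754, 0.05711798], dtype=float32), np.float32(0.30206123))
right (np.float32(84.086586), array([0.6008541 , 0.09407811], dtype=float32), np.float32(0.189324)) 174.08658
```

Flushness confirmed: the ledge lies at 173.5°, and the book's edges give 173.0° and 174.1°. The force is steady and the lid is at 74.2°. Handing in while holding the push.

```bash
python3 - <<'E'
from h import *
st(); print(job_done())
E
```

```text
t 16.78 p [0.5716 0.1069 0.0761] F [ 1.  11.9 20.2] w -0.004 q [ 0.22  0.45 -0.58  1.7   0.27  1.03 -0.55]
tool axes x [ 0.994 -0.103  0.032] y [ 0.034  0.019 -0.999] z [0.103 0.994 0.023]
the job is handed in; nothing more can be done
None
```

I raised the lid by its tab, laid the largest red book (60x90 mm) on the glass, and handed in at about 16.8 s while still holding the push.

- **Lid:** I released it at the top. The camera measured about 74.2° right after release and throughout the rest of the job. Before release the arm's own geometry gave about 76°.
- **Book:** it lies flat with its top at about 76–77 mm, which matches the 48 mm glass plus its 28 mm thickness. The short edge is along the ledge: the ledge measured 173.5°, and the book's edges gave 173.0° and 174.1°.
- **Push:** shut fingertips press on top of the book with about 20 N down, 12 N toward the ledge and 1 N sideways. Readings were steady for the last 0.6 s.
- **Other objects:** nothing I did touched the blue book, glue jar or tape ring. I did not re-measure them at the end.

**Checks that disagreed:**
- A coarse rectangle fit of the book's angle drifted by about 2° from one check to the next, and a first crude edge fit was unusable. I relied on the finer line fits instead.
- The scene camera placed the book's near edge about 3 mm past the ledge face, which I put down to calibration and edge blur, because the ledge force and the book's height show it seated against the ledge.
- The first press pushed up to 9 N sideways along the ledge and may have shifted the book about 1 mm that way. I corrected the push direction before finishing.

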